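Load-test a dispenser return spring

TASK

Lay the spring from the wooden cradle on the tester's two rods, push the carriage by its handle until the spring bears on the tester plate with 12 newtons (2 either way, never over 16), hold that for a second and ease the carriage back under control. If the drag pointer was left short of the reference mark the spring is sound: lay it flat in the rectangular tray; if it was driven past the mark, towards the plate, the spring has sagged: lay it flat in the round dish. Set the spring down without dropping it, never touch the drag pointer yourself, and leave the bottles and the dispenser head where they stand.

Things in the scene. Friction and masses are not known exactly. Their poses are not given: they have to be found in the camera images.
- spring: the loose steel coil spring, 24 mm outside diameter, lying level on the cradle's dowels, axis 40 mm above the bench. Origin on its axis, within 4 mm of mid-length; x axis along the coil, about which it may roll. Firm when gripped across near mid-length. Free length (56 to 68 mm) and stiffness (0.7 to 1.5 N/mm, rising as coils close up) differ from spring to spring: feel the load
- spring_end_a (a point): centre of one end face of the spring
- spring_end_b (a point): centre of the other end face of the spring
- cradle: wooden cradle, 120 x 60 mm, 37 mm high, fixed: two 8 mm dowels 14 mm apart run along its x axis between two end boards (98 mm apart inside). Origin at the centre of its underside
- tester: horizontal hand spring tester, fixed: bed 300 x 122 x 12 mm, two 8 mm steel rods along its x axis at y = -7 and +7 mm, 40 mm high, on which spring and carriage lie. Origin on the bench under the rods; x points from carriage to plate. A spring on the rods has its axis at y = 0, 54.4 mm above the bench. Within 60 mm beside the rods nothing stands higher than 33 mm
- plate: the tester plate, a steel disc of 34 mm diameter across the rods; origin at the centre of the face that the spring bears on, at x = 60 mm in the tester's frame, 54.4 mm high. Behind it, at tester x = 115 to 155 mm, stands the white load gauge housing, 92 mm high (its display cannot be read: take the load from the push force)
- carriage (a joint): travel in m of the dark steel carriage along the tester's x: 0 fully back, growing towards the plate, 0.075 at most. Its 30 mm pusher disc has its face at x = -30 mm plus this value, so the gap to the plate is 90 mm less this value. It slides with about 0.5 N of friction and has no spring of its own: the push on the handle is nearly the spring's load
- handle (a point): centre of the carriage's upright black push handle, a slab 14 mm thick along the tester's x, 36 mm wide, from 68 to 104 mm above the bench; this point is 90 mm above the bench and 46 mm behind the pusher face. Behind the handle (lower x) nothing is higher than 55 mm
- pointer: the drag pointer: a brass slider 10 x 13 x 7 mm on the scale rail beside the rods at tester y = -49 mm, top 26 mm above the bench. The carriage's side finger shoves it ahead towards the plate, and it stays by friction at the farthest place the carriage reached. Origin at its rear end, at bench height
- pointer_line (a point): the tip of the drag pointer's thin brass needle, that is read against the mark, 20 mm above the bench
- mark_line (a point): the white line of the reference mark, a dark steel flag with a clamp screw at the bed's edge, tester y about -65 mm, drawn over its top and inner face, clamped at a different place for each batch. The pointer is past the mark when its needle has the greater x in the tester's frame; within 1.5 mm of level either verdict is allowed
- tray: rectangular steel tray, fixed, 120 (x) x 160 (y) mm outside, 28 mm high, walls and floor 4 mm; origin at the centre of its underside. For sound springs
- dish: round white porcelain dish, fixed, 144 mm across the rim, 32 mm high, walls 4 mm, floor 5 mm; origin at the centre of its underside. For sagged springs
- reagent: amber reagent bottle with blue cap, 68 mm across, 142 mm high, loose, to be left alone; origin at the centre of its underside
- dropper: small glass dropper bottle with black teat, 42 mm across, 98 mm high, loose, to be left alone; origin at the centre of its underside
- dispenser: bottle-top dispenser head stood on its blue collar, 48 mm across, 104 mm high, with a side spout, loose, to be left alone; origin at the centre of its underside
Not all that is in view belongs to the job. There is more than one size of the spring; the one meant has the size given above.

How it is judged:
On the way, in this order (a step that is already met when the one before it is completed fails the run):
1. the spring lies on the tester's two rods between pusher and plate, let go of (y of spring in the frame of tester between -0.004 and 0.004 m and z of spring in the frame of tester between 0.051 and 0.0575 m and x of spring in the frame of tester between -0.01 and 0.05 m and angle between the x axis of spring and the x axis of tester, either way round below 0.1 rad and contact force between the fingers and spring below 0.05 N), for 0.2 s.
2. the spring presses on the tester plate with 10 to 14 N for a second, pushed by the carriage and not by the fingers (contact force between spring and plate between 10 and 14 N and contact force between the fingers and spring below 0.05 N and value of joint carriage above 0.025 m), for 0.8 s.
At the end, for the whole second after the job is handed in: the spring lies flat (within about 10 degrees) and still, let go of, on the floor of the right container: of the rectangular tray if the drag pointer's needle stands short of the reference mark, of the round dish if it stands past it (within 1.5 mm of level either will do) (linear speed of spring below 0.03 m/s and angle between spring's own x axis and vertical between 1.4 and 1.74 rad and contact force between the fingers and spring below 0.05 N and ((x of pointer_line in the frame of mark_line below 0.0015 m and x of spring in the frame of tray between -0.056 and 0.056 m and y of spring in the frame of tray between -0.076 and 0.076 m and z of spring in the frame of tray below 0.022 m) or (x of pointer_line in the frame of mark_line above -0.0015 m and horizontal distance between spring and dish below 0.064 m and z of spring in the frame of dish below 0.023 m))); the robot touches nothing.
It fails at once if the tester plate loaded with more than 16 N (contact force between spring and plate above 16 N).
It fails at once if the carriage let fly back (faster than 0.35 m/s) (velocity of joint carriage below -0.35 m/s).
It fails at once if the drag pointer touched by the robot (contact force between any of the fingers, the arm and pointer above 0.3 N).
It fails at once if the spring dropped or thrown: out of the fingers with its axis more than 90 mm above the bench (height (world z) of spring above 0.09 m and contact force between the fingers and spring below 0.02 N).
It fails at once if a bottle or the dispenser head moved by more than 20 mm (distance of any of reagent, dropper, dispenser from where it was at the start of the episode above 0.02 m).
It also fails if it takes over 72 s, if anything falls off the work surface, if the arm or the gripper's body presses on something with over 40 N, if the wrist force passes 120 N, or if a joint passes its speed limit or range.

ROBOT

A 6-joint arm with a two-finger parallel gripper is mounted at the origin on the work surface. World frame = base frame: x ahead of the robot, y to its left, z up, the work surface at z = 0. Lengths are in m, angles in rad, forces in N, time in s.
With the tool pointing down it reaches from about 0.3 to 0.95 m from the base axis. Payload 3.1 kg.
Tool frame: the origin (TCP) lies at the very end of the fingers, on their centre line; the grasp point (between the pads) lies grip_point_offset behind it (grip_point_offset is the distance from the TCP to the grasp point, in m); z points along the fingers, y is the line along which they close (so a half turn about z gives the same grasp; the last joint's range is limited). The gripper opens to 85 mm and grips with 20 to 120 N. Pads are 22 mm wide; open, the fingers measure 114 mm over their backs; the gripper's body (76 mm by 85 mm) begins 54 mm behind the grasp point. The pads swing forward as they close: fully open they stand 13 mm farther back than shut.
Start: joints at [-1.282, 0.308, 1.634, -0, 1.2, -0.07], TCP at [0.219, -0.585, 0.231] pointing down, gripper open.
Joint ranges: [-3.06, 3.06], [-0.79, 1.96], [0.05, 2.63], [-1.19, 4.34], [0.05, 2.64], [-2.94, 2.94]. Speed limits (rad/s): [2.79, 2.79, 3.14, 3.14, 3.14, 3.14].

INTERFACE

Orientations are given as a unit quaternion [x, y, z, w].
In Python, from rig import get_state, read_camera, sign_off, find_in, trace, mark_of, grip_point_offset gives the robot as it stands. The module is installed in compiled form; this text tells all that it offers.
- The arm moves only by the tool servo_tool, never from a script. Its argument "increments" is a list of rows, each a list of 7 numbers: the turn, a rotation vector about the world's x, y, z in rad, then the shift along the world's x, y, z in cm, then the finger opening in cm, from 0 to 8.54. A call has 1 to 5 rows; each row is the pose to reach, as a shift and turn from the pose commanded when the call began; what a row does not reach only later rows make up. A row lasts 1/8 s, in which the tool goes at most 62.5 mm and 10.7 degrees, less where a joint would pass 70% of its speed; a pose out of reach is approached as far as the arm can. A call with a gripper value outside its range is refused whole. The fingers move at their own pace and stop on an object; "squeeze" is the grip in N (left out, the last holds). Time passes only in rows, so rows that repeat a pose let the fingers close. It gives the time, the measured TCP pose, the force, the opening and the grip force at its end, in the units of the state.
- get_state(): the state, without advancing time (a new reading comes with each control period).
- read_camera(name): name is "scene" or "top"; returns a dict with "img" (480x640x3 uint8, red, green, blue), "intrinsics" (3x3 intrinsics, pixels), "rvec" (rotation vector, rad) and "tvec" (3), from world to camera coordinates, as OpenCV has them. Camera axes: x right, y down, z forward; pixel columns grow to the right and rows downward; lengths in m; the calibration is good to about 2 mm. A picture is of the moment at which its call begins. There is no depth.
- sign_off(): hands the job in; it is judged then, once.
Trained networks look in the newest picture that a camera, given by its name, has taken for a name from the list of things; names that differ only in an ending like _2 or _b are one class to them, and where a whole thing is asked for, a point or a joint stands for the part that bears it (a point fixed in the world has none). Each returns a list of dicts, best first, with "conf" (0 to 1); they miss things now and then, are a little off and sometimes report something else, mostly with a low value. They report only what shows in the picture. A call takes as long as a camera call. They do not tell look-alikes from the thing itself.
- find_in(camera, label): "rect" ([left, top, right, bottom] in pixels, round what is visible of it).
- trace(camera, label): "pixels" (480x640 bool, what is visible of it) and "rect" ([left, top, right, bottom] in pixels, round what is visible of it).
- mark_of(camera, label): "at" ([column, row] in pixels: a listed point, or the origin of a listed thing).
The state is a dict: "t": time; "joint_pos": joint angles; "joint_vel": joint speeds; "effort": joint torques, N m; "position": TCP position; "orientation": TCP orientation; "wrist_force": force on the tool from outside, world axes, zero at the start; "moment": the same for the moment, N m; "gripper_width": opening from 0.0 (shut) to 1.0 (fully open); "grip_force": force on a finger pad.
Only numpy, scipy, OpenCV 4.12 (cv2) and the standard library are available. Lean on these libraries where they do the work, as an engineer would, in place of code of your own. Each camera call takes 0.05 s, during which the arm holds its last target. There are 200 camera calls.

## Working session

There is one attempt and no reset: what is moved stays moved. The work goes in short steps, Python scripts to look and compute and a tool call to move; the robot and the scene stay as the last step left them, time stands still between calls to the robot, and variables do not carry over. Pictures are saved under pics/ and viewed, at most 13 in all, crops included, and the job is handed in when it is done.

Besides the shell and the picture viewer there is one more tool, called after ">>>" by a JSON object that holds its "name" and its "arguments". servo_tool: Moves the arm, as the interface text tells. Its arguments: {"type":"object","properties":{"increments":{"type":"array"},"squeeze":{"type":"number"}},"required":["increments"]}

```bash
mkdir -p pics
cat > h.py <<'E'
import numpy as np, cv2
from rig import *
def cam(n):
    c=read_camera(n); return c
def ray(c,p):
    R,_=cv2.Rodrigues(np.array(c["rvec"],float)); t=np.array(c["tvec"],float).ravel()
    K=np.array(c["intrinsics"],float)
    d=R.T@np.linalg.solve(K,np.array([p[0],p[1],1.])); o=-R.T@t
    return o,d
def at_z(c,p,z):
    o,d=ray(c,p); return o+d*(z-o[2])/d[2]
def proj(c,X):
    return cv2.projectPoints(np.array(X,float).reshape(-1,1,3),np.array(c["rvec"],float),np.array(c["tvec"],float),np.array(c["intrinsics"],float),None)[0].reshape(-1,2)
def tri(cs,ps):
    A=np.zeros((3,3));b=np.zeros(3)
    for c,p in zip(cs,ps):
        o,d=ray(c,p); d/=np.linalg.norm(d); M=np.eye(3)-np.outer(d,d); A+=M;b+=M@o
    return np.linalg.solve(A,b)
E
python3 - <<'E'
from h import *
print(get_state(), grip_point_offset)
Z=dict(spring=.04,spring_end_a=.04,spring_end_b=.04,cradle=0,tester=0,plate=.0544,handle=.09,carriage=None,pointer=0,pointer_line=.02,mark_line=None,tray=0,dish=0,reagent=0,dropper=0,dispenser=0)
for n in("top","scene"):
    c=cam(n); cv2.imwrite(f"pics/{n}0.png",c["img"][:,:,::-1]); print(n,ray(c,(320,240))[0].round(3))
    for k,z in Z.items():
        if z is None: z=.02
        for m in mark_of(n,k)[:3]:
            print(k,round(m["conf"],2),np.round(m["at"],1),at_z(c,m["at"],z).round(4))
E
```

```text
{'t': 0.0, 'joint_pos': array([-1.28171215e+00,  3.09013745e-01,  1.63519263e+00, -6.15418310e-06,
        1.19970552e+00, -6.97098258e-02]), 'joint_vel': array([ 0.00022785, -0.00178287, -0.00021433, -0.00119931,  0.00084258,
       -0.00120091]), 'effort': array([ 6.23285850e-04, -4.15250874e+01, -2.76666301e+01,  9.06446553e-05,
        1.03561181e-02, -1.01278670e-05]), 'position': array([ 0.21919649, -0.58441851,  0.23003875]), 'orientation': array([ 9.83950608e-01,  1.78437264e-01, -1.29789762e-04, -1.15233830e-03]), 'wrist_force': array([ 0.01292629, -0.64295376,  0.26507732]), 'moment': array([-0.05685496,  0.04529723,  0.07654862]), 'grip_force': 0.0, 'gripper_width': 0.9984722506670735} 0.0187
top [0.467 0.01  1.145]
spring 0.83 [288.  150.6] [0.8297 0.0809 0.04  ]
spring 0.55 [368.  184.1] [ 0.7582 -0.0971  0.04  ]
spring 0.54 [302.2 210.5] [0.6953 0.0453 0.04  ]
spring_end_a 0.67 [372.4 199.2] [ 0.7246 -0.1071  0.04  ]
spring_end_a 0.62 [316.1 212.8] [0.691  0.0149 0.04  ]
spring_end_a 0.57 [361.9 161.7] [ 0.8087 -0.083   0.04  ]
spring_end_b 0.67 [372.4 199.2] [ 0.7246 -0.1071  0.04  ]
spring_end_b 0.62 [316.1 212.8] [0.691  0.0149 0.04  ]
spring_end_b 0.57 [361.9 161.7] [ 0.8087 -0.083   0.04  ]
cradle 0.67 [418.2 209.6] [ 0.7127 -0.2148  0.    ]
cradle 0.56 [301.5 210.2] [0.7042 0.0481 0.    ]
tester 0.68 [313.7 309.5] [0.4836 0.0146 0.    ]
plate 0.5 [290.2 307. ] [0.4866 0.0635 0.0544]
handle 0.91 [352.8 317. ] [ 0.4694 -0.0648  0.09  ]Traceback (most recent call last):
  File "<stdin>", line 8, in <module>
ValueError: it knows: cradle, dish, dispenser, dropper, handle, mark_line, plate, pointer, pointer_line, reagent, spring, spring_end, tester, tray
```

Run:
```python
from h import *
Z=dict(spring=.04,spring_end_a=.04,cradle=0,tester=0,plate=.0544,handle=.09,pointer=0,pointer_line=.02,mark_line=.03,tray=0,dish=0,reagent=0,dropper=0,dispenser=0)
for n in("top","scene"):
    c=cam(n); cv2.imwrite(f"pics/{n}0.png",c["img"][:,:,::-1]); print(n,ray(c,(320,240))[0].round(3))
    for k,z in Z.items():
        for m in mark_of(n,k)[:4 if 'spring' in k else 2]:
            print(k,round(m["conf"],2),np.round(m["at"],1),at_z(c,m["at"],z).round(4))
```

```text
top [0.467 0.01  1.145]
spring 0.76 [289.  152.7] [0.8249 0.0785 0.04  ]
spring 0.64 [173.2 324.6] [0.4438 0.3084 0.04  ]
spring 0.63 [363.8 183.1] [ 0.7602 -0.0878  0.04  ]
spring_end_a 0.64 [361.1 163.1] [ 0.8054 -0.0813  0.04  ]
spring_end_a 0.58 [300.9 209.9] [0.6966 0.0481 0.04  ]
spring_end_a 0.58 [175.4 324.1] [0.4449 0.3039 0.04  ]
spring_end_a 0.51 [284.4 130.6] [0.8757 0.0905 0.04  ]
cradle 0.63 [299.9 207.3] [0.7108 0.052  0.    ]
tester 0.67 [318.4 310.7] [0.4812 0.0042 0.    ]
plate 0.5 [289.9 307.5] [0.4856 0.064  0.0544]
handle 0.75 [352.1 316. ] [ 0.4714 -0.0633  0.09  ]
handle 0.7 [301.3 212.5] [0.6807 0.0454 0.09  ]
pointer 0.62 [472.6 298.1] [ 0.5176 -0.3335  0.    ]
pointer 0.6 [335.4 287.8] [ 0.5321 -0.0319  0.    ]
pointer_line 0.6 [330.1 283. ] [ 0.541  -0.0194  0.02  ]
mark_line 0.48 [288.5 205.8] [0.7071 0.076  0.03  ]
mark_line 0.47 [319.7 279.8] [0.5466 0.0033 0.03  ]
tray 0.81 [173.8 321.3] [0.45   0.3184 0.    ]
tray 0.35 [223.3 194.3] [0.7361 0.2261 0.    ]
dish 0.56 [471.2 298.8] [ 0.516  -0.3304  0.    ]
reagent 0.61 [224.9 191.2] [0.7434 0.2229 0.    
[... 680 characters left out ...]
 250.7] [ 0.6838  0.0677 -0.    ]
tester 0.82 [259.7 219.3] [0.4771 0.0024 0.    ]
plate 0.65 [277.2 189.7] [0.4862 0.0529 0.0544]
handle 0.82 [224.7 209.3] [ 0.4687 -0.0685  0.09  ]
pointer 0.56 [263.5 243.6] [ 0.5272 -0.038   0.    ]
pointer_line 0.54 [273.7 236.8] [ 0.5431 -0.0225  0.02  ]
mark_line 0.48 [282.7 230.8] [ 0.5526 -0.0055  0.03  ]
mark_line 0.2 [357.6 251.6] [0.6966 0.0477 0.03  ]
tray 0.65 [343.1 136.3] [0.4519 0.3156 0.    ]
dish 0.9 [143.5 345.8] [ 0.5194 -0.3293  0.    ]
dish 0.49 [278.  184.5] [0.4387 0.0997 0.    ]
reagent 0.71 [427.8 215.1] [0.7413 0.2329 0.    ]
dropper 0.83 [200.4 385.3] [ 0.6484 -0.3126  0.    ]
dispenser 0.95 [270.6 364.3] [ 0.7125 -0.2128  0.    ]
```

View pics/top0.png

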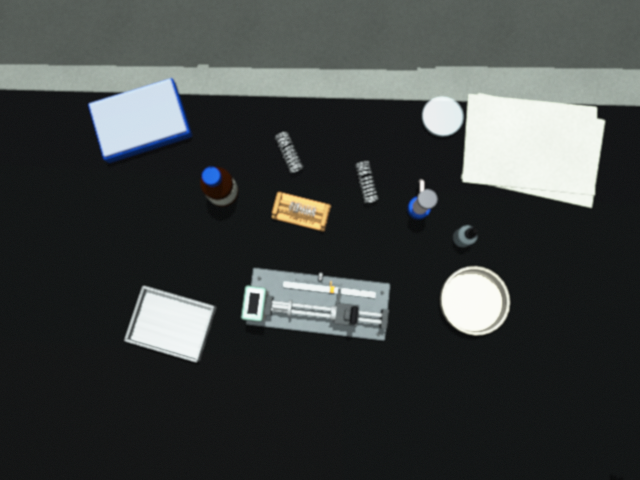

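View pics/scene0.png

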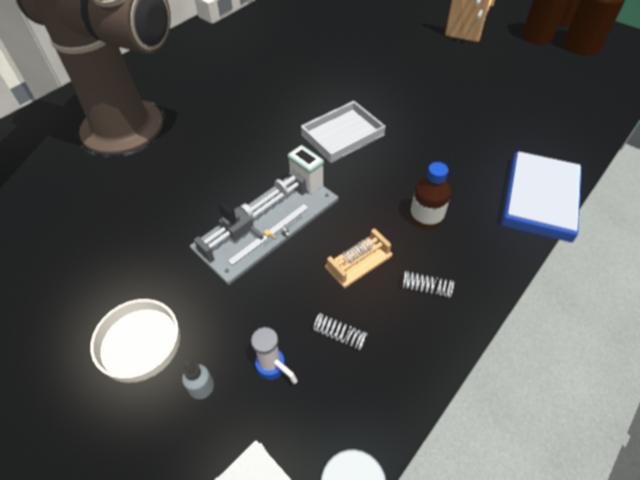

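Run:
```python
from h import *
t=cv2.imread("pics/top0.png"); s=cv2.imread("pics/scene0.png")
def up(i,x0,y0,w,h,k): return cv2.resize(i[y0:y0+h,x0:x0+w],None,fx=k,fy=k,interpolation=cv2.INTER_CUBIC)
a=up(t,240,185,160,160,5)[:600] if 0 else up(t,240,188,160,155,5)
a=cv2.resize(t[188:343,240:400],(620,600),interpolation=cv2.INTER_CUBIC)
cv2.imwrite("pics/tc.png",up(t,240,185,160,120,5)[:0] if 0 else cv2.resize(t[185:345,240:400],(600,600),interpolation=cv2.INTER_CUBIC))
cv2.imwrite("pics/sc.png",cv2.resize(s[140:290,190:400],(800,571),interpolation=cv2.INTER_CUBIC))
```

```text
(no output)
```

View pics/tc.png

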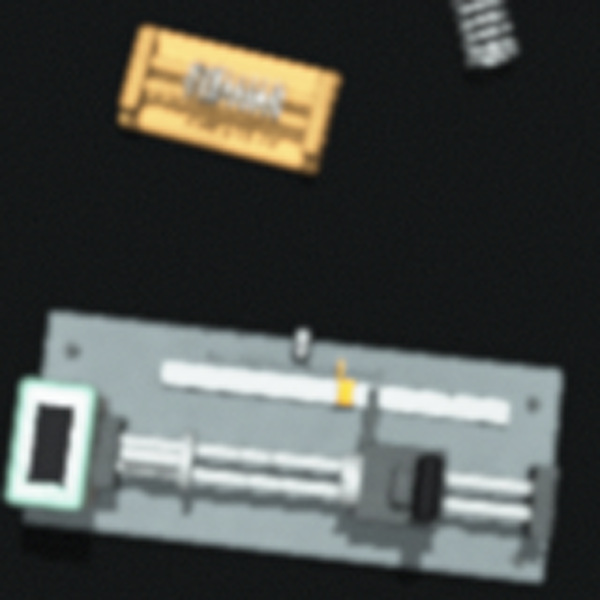

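View pics/sc.png

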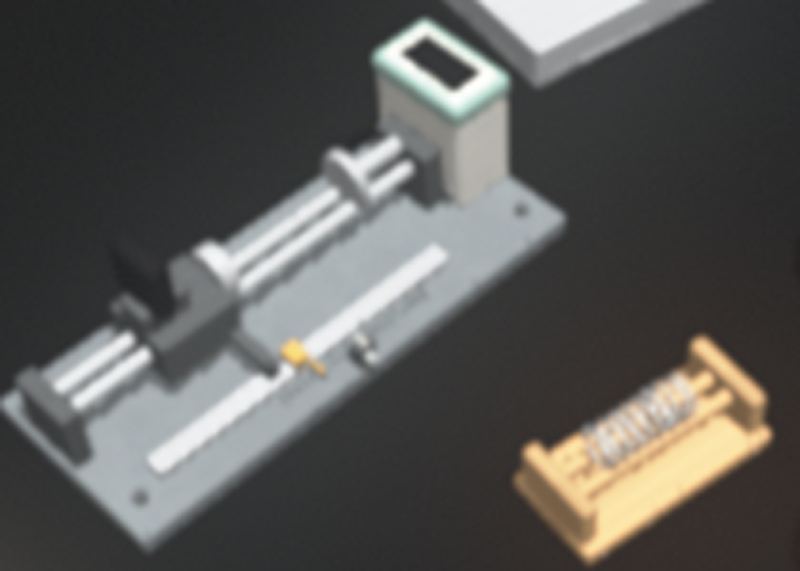

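```bash
cat > fit.py <<'E'
from h import *
from scipy.optimize import least_squares
cs={n:cam(n) for n in("top","scene")}
T=lambda p:np.array(p)/3.75+[240,185]
S=lambda p:np.array(p)*210/800+[190,140]
def obs(q,xo,yo,ym):
    return [("top",T((48,312)),(xo+.15,yo-.061,.012)),("top",T((562,370)),(xo-.15,yo-.061,.012)),("top",T((545,582)),(xo-.15,yo+.061,.012)),
    ("scene",S((150,542)),(xo-.15,yo-.061,.012)),("scene",S((0,400)),(xo-.15,yo+.061,.012)),("scene",S((567,217)),(xo+.15,yo-.061,.012)),
    ("top",T((53,443)),(.135,0,.092)),("scene",S((440,70)),(.135,0,.092)),
    ("top",T((428,487)),(-.076+q,0,.104)),("scene",S((142,282)),(-.076+q,0,.09)),
    ("scene",S((345,178)),(.06,0,.0544)),("top",T((188,460)),(.06,0,.0544))]
def f(p):
    c,s=np.cos(p[2]),np.sin(p[2]); r=[]
    for n,px,X in obs(p[3],p[4],p[5],0):
        W=[p[0]+c*X[0]-s*X[1],p[1]+s*X[0]+c*X[1],X[2]]
        r+=list(proj(cs[n],W)[0]-px)
    return np.array(r)
r=least_squares(f,[.48,.0,1.5,0,0,-.015],loss="soft_l1")
print(r.x.round(4)); print(f(r.x).reshape(-1,2).round(1).tolist())
for a,b,nm in(((237,91),(642,415),"spr"),((190,78),(688,385),"e1"),((283,103),(597,448),"e2")):
    print(nm,tri([cs["top"],cs["scene"]],[T(a),S(b)]).round(4),at_z(cs["top"],T(a),.042).round(4),at_z(cs["scene"],S(b),.04).round(4))
# cradle board tops z=.037: mid points
for a in((140,25),(343,72),(320,172),(120,125)): print("crad",at_z(cs["top"],T(a),.03).round(4))
x,y,th=r.x[:3];c,s=np.cos(th),np.sin(th)
def tf(P): P=P[:2]-[x,y]; return np.round([c*P[0]+s*P[1],-s*P[0]+c*P[1]],4)
for nm,a,b,z in(("needle",(341,363),(322,373),.02),("mark",(303,333),(360,340),.028)):
    print(nm,tf(at_z(cs["top"],T(a),z)),tf(at_z(cs["scene"],S(b),z)),tri([cs["top"],cs["scene"]],[T(a),S(b)]).round(4))
E
python3 fit.py
```

```text
[ 0.4808  0.0018  1.4863  0.0061  0.0046 -0.0158]
[[0.4, -0.5], [-0.2, -0.7], [-0.8, -0.6], [-1.2, -0.4], [-0.5, 0.1], [-0.1, -1.1], [-0.9, -0.2], [0.1, -3.1], [0.7, -0.6], [-0.0, -3.4], [-0.6, 0.5], [0.9, -0.3]]
spr [0.6985 0.0442 0.0435] [0.6977 0.0431 0.042 ] [0.6982 0.0477 0.04  ]
e1 [0.7055 0.0719 0.0452] [0.7046 0.0706 0.042 ] [0.7047 0.0769 0.04  ]
e2 [0.6925 0.0171 0.04  ] [0.6913 0.0163 0.042 ] [0.6932 0.018  0.04  ]
crad [0.7382 0.1017 0.03  ]
crad [ 0.7132 -0.0183  0.03  ]
crad [ 0.6535 -0.0062  0.03  ]
crad [0.6781 0.1111 0.03  ]
needle [-0.0176 -0.0646] [-0.0197 -0.0674] [ 0.5439 -0.0214  0.0159]
mark [ 0.0061 -0.0787] [ 0.0049 -0.0706] [ 0.5574 -0.0009  0.0351]
```

Top view: the tester's gauge is at the left (254,303), its handle at (352,316), and the spring sits in the cradle at (303,209). The decoy springs are at (288,152) and (367,182). I'll move above the cradle.

>>> {"name": "servo_tool", "arguments": {"increments": [[0,0,0.067,3.2,4.2,0,8.5],[0,0,0.134,6.4,8.4,0,8.5],[0,0,0.2,9.6,12.6,0,8.5],[0,0,0.268,12.8,16.8,0,8.5],[0,0,0.335,16,21,0,8.5]]}}

```text
t: 2.62
position: [0.3804, -0.3739, 0.2315]
orientation: [0.94, 0.341, 0.0, 0.0]
wrist_force: [0.6, -1.0, 0.6]
gripper_width: 0.995
grip_force: 0.0
```

>>> {"name": "servo_tool", "arguments": {"increments": [[0,0,0.067,3.2,4.2,0,8.5],[0,0,0.134,6.4,8.4,0,8.5],[0,0,0.2,9.6,12.6,0,8.5],[0,0,0.268,12.8,16.8,0,8.5],[0,0,0.335,16,21,0,8.5]]}}

```text
t: 3.25
position: [0.5405, -0.1638, 0.2316]
orientation: [0.87, 0.493, 0.0, 0.0]
wrist_force: [0.3, -0.2, 0.3]
gripper_width: 0.995
grip_force: 0.0
```

>>> {"name": "servo_tool", "arguments": {"increments": [[0,0,0.067,3.2,4.2,0,8.5],[0,0,0.134,6.4,8.4,-2,8.5],[0,0,0.2,9.6,12.6,-5,8.5],[0,0,0.268,12.8,16.8,-9,8.5],[0,0,0.336,15.9,20.9,-13,8.5]]}}

```text
t: 3.88
position: [0.6968, 0.0412, 0.1045]
orientation: [0.775, 0.632, 0.0, 0.001]
wrist_force: [0.8, 0.7, 0.5]
gripper_width: 0.995
grip_force: 0.0
```

>>> {"name": "servo_tool", "arguments": {"increments": [[0,0,0,0,0,0,8.5],[0,0,0,0,0,0,8.5]]}}

```text
t: 4.12
position: [0.6952, 0.0396, 0.105]
orientation: [0.776, 0.631, -0.0, 0.0]
wrist_force: [0.8, -0.3, 0.5]
gripper_width: 0.995
grip_force: 0.0
```

>>> {"name": "servo_tool", "arguments": {"increments": [[0,0,0,0.2,0.4,-2.5,8.5],[0,0,0,0.3,0.5,-5,8.5],[0,0,0,0.3,0.5,-6.7,8.5],[0,0,0,0.3,0.5,-7.6,8.5],[0,0,0,0.3,0.5,-7.6,8.5]]}}

```text
t: 4.75
position: [0.6975, 0.0446, 0.0278]
orientation: [0.776, 0.631, -0.001, -0.001]
wrist_force: [0.5, 0.2, 1.0]
gripper_width: 0.994
grip_force: 0.0
```

>>> {"name": "servo_tool", "arguments": {"increments": [[0,0,0,0,0,0,5],[0,0,0,0,0,0,4],[0,0,0,0,0,0,3.4],[0,0,0,0,0,0,3.0],[0,0,0,0,0,0,2.8]], "squeeze": 20}}

```text
t: 5.38
position: [0.6984, 0.0448, 0.0293]
orientation: [0.776, 0.631, 0.0, 0.0]
wrist_force: [-0.5, 0.3, -0.2]
gripper_width: 0.326
grip_force: 0.0
```

Run:
```python
from h import *
s=get_state();print(s["wrist_force"],s["gripper_width"],s["grip_force"])
i=[cv2.resize(cam(n)["img"][y:y+60,x:x+80,::-1],(400,300),interpolation=cv2.INTER_CUBIC) for n,x,y in(("top",262,180),("scene",315,215))]
cv2.imwrite("pics/g1.png",np.hstack(i))
```

```text
[-0.52799483  0.25698075 -0.16012183] 0.3264068093997911 0.0
```

View pics/g1.png

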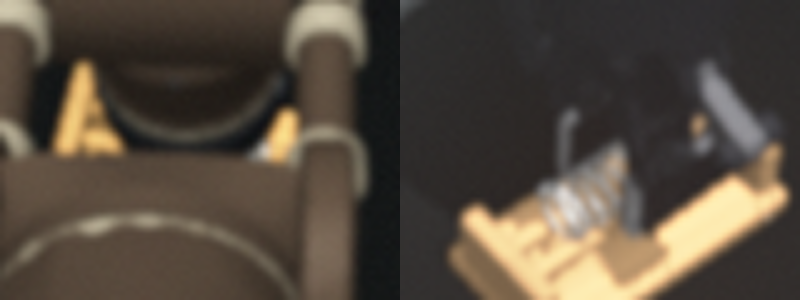

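The scene view shows the fingers straddling the spring, with its near end at about (575,200) in the crop. I'll close and lift.

>>> {"name": "servo_tool", "arguments": {"increments": [[0,0,0,0,0,0,2.4],[0,0,0,0,0,0,2.0],[0,0,0,0,0,0,1.8],[0,0,0,0,0,0,1.8]], "squeeze": 25}}

```text
t: 5.98
position: [0.6988, 0.0448, 0.0294]
orientation: [0.776, 0.631, 0.0, 0.0]
wrist_force: [1.0, -0.0, 1.0]
gripper_width: 0.267
grip_force: 24.5
```

>>> {"name": "servo_tool", "arguments": {"increments": [[0,0,0,0,0,0.5,1.8],[0,0,0,0,0,1.5,1.8],[0,0,0,0,0,3,1.8],[0,0,0,0,0,4,1.8],[0,0,0,0,0,4,1.8]]}}

```text
t: 6.6
position: [0.6998, 0.0448, 0.0713]
orientation: [0.776, 0.631, 0.001, 0.001]
wrist_force: [-0.0, -0.6, -0.0]
gripper_width: 0.269
grip_force: 24.5
```

```bash
cat > rods.py <<'E'
from h import *
c=read_camera("top"); x,y,th=.4808,.0018,1.4863;C,Sn=np.cos(th),np.sin(th)
g=cv2.cvtColor(cv2.imread("pics/top0.png"),cv2.COLOR_BGR2GRAY).astype(np.float32)
for tx in(-.115,-.105,-.005,.005,.015,.025,.035,.045):
    ys=np.arange(-.025,.0251,.001)
    W=[[x+C*tx-Sn*v,y+Sn*tx+C*v,.044] for v in ys]
    p=proj(c,W).astype(np.float32)
    v=cv2.remap(g,p[:,0].copy(),p[:,1].copy(),cv2.INTER_LINEAR).ravel()
    w=np.clip(v-np.median(v)-15,0,None)
    print(tx,round(float((w*ys).sum()/w.sum()),4),v[::3].astype(int))
E
python3 rods.py
```

```text
-0.115 -0.0001 [170 171 171 171 172 194 227 210 156 128 185 227 192 136 101  99 132]
-0.105 0.0005 [168 167 166 166 166 188 225 209 149 129 193 227 191 137  99  99 138]
-0.005 -0.0007 [166 166 167 166 169 202 231 202 131 123 196 228 180 117  96 121 161]
0.005 0.0002 [168 168 169 169 172 197 228 202 141 138 209 228 182 129 101 111 149]
0.015 0.0008 [170 170 170 169 169 193 219 190 128 126 198 227 183 122  97 121 162]
0.025 -0.0003 [171 170 170 170 173 201 229 203 149 142 209 226 177 126 101 113 153]
0.035 0.0007 [170 169 169 168 168 192 218 192 136 135 202 224 182 124  97 119 158]
0.045 -0.0006 [169 170 172 172 177 207 231 201 149 139 207 230 180 131 103 109 147]
```

>>> {"name": "servo_tool", "arguments": {"increments": [[0,0,0.024,-4,-0.5,0.4,1.8],[0,0,0.05,-9,-1,0.4,1.8],[0,0,0.075,-14,-1.5,0.4,1.8],[0,0,0.1,-18.5,-2,0.4,1.8],[0,0,0.121,-21.7,-2.5,0.4,1.8]]}}

```text
t: 7.28
position: [0.4783, 0.0198, 0.0724]
orientation: [0.736, 0.677, -0.001, -0.001]
wrist_force: [-0.3, 0.1, -1.3]
gripper_width: 0.265
grip_force: 24.6
```

>>> {"name": "servo_tool", "arguments": {"increments": [[0,0,0,0,0,0,1.8],[0,0,0,0,0,0,1.8]]}}

```text
t: 7.52
position: [0.4825, 0.0197, 0.0735]
orientation: [0.737, 0.676, 0.001, 0.001]
wrist_force: [1.1, -0.5, -0.5]
gripper_width: 0.268
grip_force: 24.6
```

>>> {"name": "servo_tool", "arguments": {"increments": [[0,0,0,0,0,-1,1.8],[0,0,0,0,0,-2,1.8],[0,0,0,0,0,-2.6,1.8],[0,0,0,0,0,-2.9,1.8],[0,0,0,0,0,-2.9,1.8]]}}

```text
t: 8.15
position: [0.4814, 0.0198, 0.0439]
orientation: [0.737, 0.676, -0.0, -0.0]
wrist_force: [0.4, -0.2, -0.5]
gripper_width: 0.268
grip_force: 24.6
```

Run:
```python
from h import *
c=cam("scene");cv2.imwrite("pics/p1.png",cv2.resize(c["img"][160:260,210:330,::-1],(720,600),interpolation=cv2.INTER_CUBIC))
```

```text
(no output)
```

View pics/p1.png

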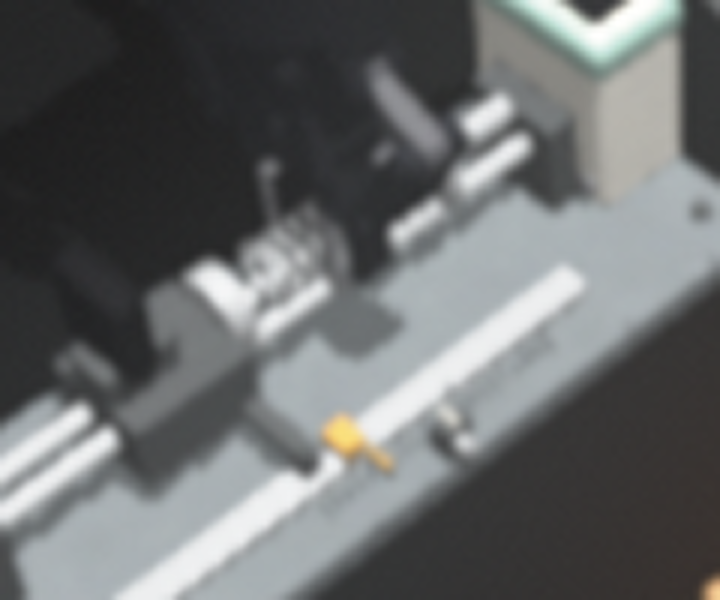

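The spring sits in line with the rods, just ahead of the pusher, around (290,255) in the crop. I'll lower it until it touches.

>>> {"name": "servo_tool", "arguments": {"increments": [[0,0,0,0,0,-0.1,1.8],[0,0,0,0,0,-0.1,1.8]]}}

```text
t: 8.45
position: [0.4818, 0.0197, 0.0436]
orientation: [0.737, 0.676, 0.0, 0.0]
wrist_force: [0.2, 0.7, 2.1]
gripper_width: 0.271
grip_force: 24.8
```

>>> {"name": "servo_tool", "arguments": {"increments": [[0,0,0,0,0,0,2.6],[0,0,0,0,0,0,3.0],[0,0,0,0,0,0,3.6],[0,0,0,0,0,0,4.4],[0,0,0,0,0,0,4.4]]}}

```text
t: 9.07
position: [0.4814, 0.0198, 0.0432]
orientation: [0.737, 0.676, -0.0, -0.0]
wrist_force: [-0.5, -0.3, -0.3]
gripper_width: 0.516
grip_force: 0.0
```

>>> {"name": "servo_tool", "arguments": {"increments": [[0,0,0,0,0,1,5],[0,0,0,0,0,3,5],[0,0,0,0,0,5,5],[0,0,0,0,0,8,5],[0,0,0,0,0,11,5]]}}

```text
t: 9.7
position: [0.4814, 0.0198, 0.1547]
orientation: [0.737, 0.676, 0.0, 0.0]
wrist_force: [0.2, -0.0, -0.1]
gripper_width: 0.588
grip_force: 0.0
```

>>> {"name": "servo_tool", "arguments": {"increments": [[0,0,0,-0.3,-4,0,0],[0,0,0,-0.6,-8,0,0],[0,0,0,-1,-13,0,0],[0,0,0,-1,-13,-2,0],[0,0,0,-1,-13,-3,0]]}}

```text
t: 10.32
position: [0.4708, -0.1107, 0.1229]
orientation: [0.737, 0.676, -0.0, -0.0]
wrist_force: [0.0, 0.4, -0.5]
gripper_width: 0.002
grip_force: 0.0
```

>>> {"name": "servo_tool", "arguments": {"increments": [[0,0,0,0,0,-1.5,0],[0,0,0,0,0,-3,0],[0,0,0,0,0,-4.2,0],[0,0,0,0,0,-4.2,0]]}}

```text
t: 10.82
position: [0.4703, -0.1095, 0.0798]
orientation: [0.736, 0.677, -0.001, -0.001]
wrist_force: [0.1, 0.2, -0.8]
gripper_width: 0.0
grip_force: 0.0
```

```bash
cat > meas.py <<'E'
import sys
from h import *
u=np.array([.0844,.9964]); F=[];P=[]
for i in range(int(sys.argv[1])):
    read_camera("top"); s=get_state(); F.append(s["wrist_force"]);P.append(s["position"])
F=np.array(F);P=np.mean(P,0)
print("t",round(s["t"],2),"push",round(float(-(F[:,:2]@u).mean()),2),"sd",round(float((F[:,:2]@u).std()),2),"tx",round(float((P[:2]-[.4808,.0018])@u),4),"ty",round(float((P[:2]-[.4808,.0018])@[-u[1],u[0]]),4),"z",P[2].round(4))
E
python3 meas.py 8
python3 - <<'E'
from h import *
c=cam("scene");cv2.imwrite("pics/p2.png",cv2.resize(c["img"][160:260,210:330,::-1],(720,600),interpolation=cv2.INTER_CUBIC))
E
```

```text
t 11.22 push -0.05 sd 0.49 tx -0.1124 ty -0.0005 z 0.0815
```

View pics/p2.png

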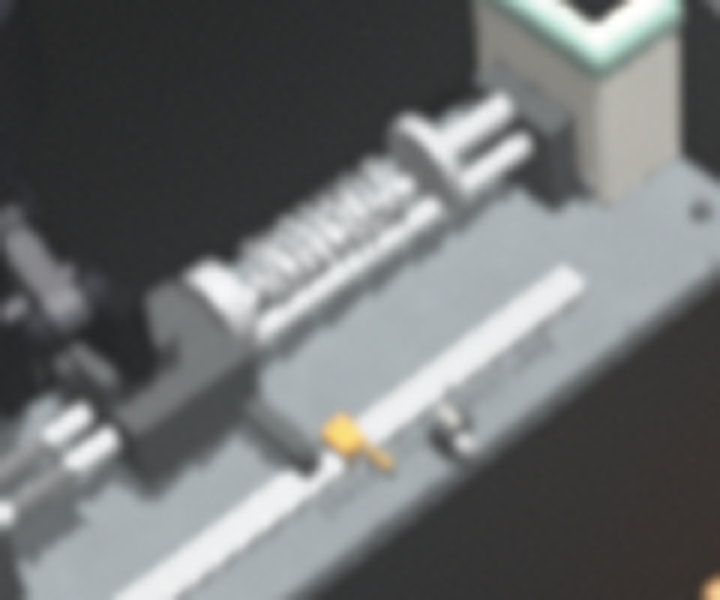

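The spring lies on both rods between the pusher (215,290) and the plate (425,160). Next I'll push.

>>> {"name": "servo_tool", "arguments": {"increments": [[0,0,0,0.04,0.5,0,0],[0,0,0,0.08,1,0,0],[0,0,0,0.13,1.5,0,0],[0,0,0,0.17,2,0,0],[0,0,0,0.21,2.5,0,0]]}}

```text
t: 11.9
position: [0.4735, -0.0849, 0.0812]
orientation: [0.736, 0.677, -0.0, 0.0]
wrist_force: [-0.6, -0.2, -0.6]
gripper_width: -0.0
grip_force: 0.3
```

>>> {"name": "servo_tool", "arguments": {"increments": [[0,0,0,0.03,0.3,0,0],[0,0,0,0.05,0.6,0,0],[0,0,0,0.08,0.9,0,0],[0,0,0,0.1,1.2,0,0],[0,0,0,0.1,1.2,0,0]]}}

```text
t: 12.52
position: [0.4745, -0.0729, 0.0812]
orientation: [0.736, 0.676, 0.0, -0.0]
wrist_force: [-0.7, 0.2, -0.0]
gripper_width: 0.001
grip_force: 0.0
```

```bash
python3 meas.py 5
python3 - <<'E'
from h import *
c=cam("scene");cv2.imwrite("pics/p3.png",cv2.resize(c["img"][160:260,210:330,::-1],(720,600),interpolation=cv2.INTER_CUBIC))
E
```

```text
t 12.78 push 0.07 sd 0.55 tx -0.0752 ty -0.0001 z 0.0812
```

View pics/p3.png

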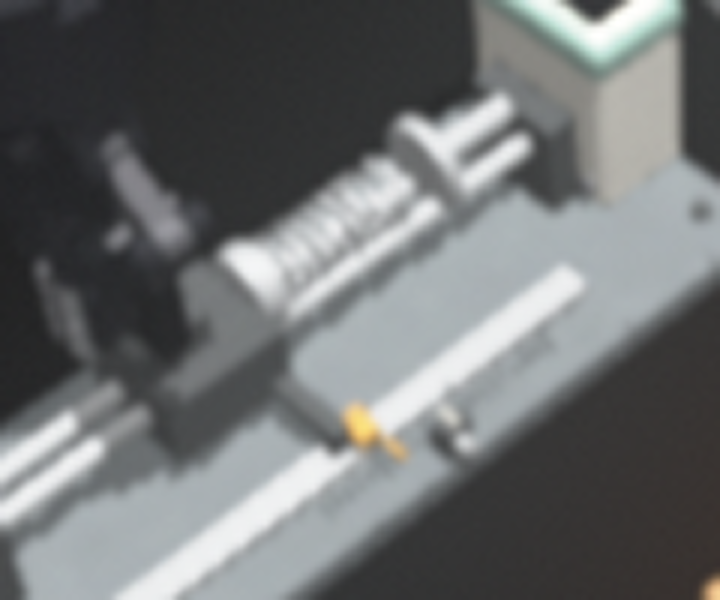

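The carriage is moving, the pusher is just behind the spring (265,270), and the pointer is being shoved at (360,430). I'll continue in small steps.

>>> {"name": "servo_tool", "arguments": {"increments": [[0,0,0,0.02,0.2,0,0],[0,0,0,0.04,0.4,0,0],[0,0,0,0.05,0.6,0,0],[0,0,0,0.07,0.8,0,0],[0,0,0,0.07,0.8,0,0]]}}

```text
t: 13.45
position: [0.4753, -0.0649, 0.0812]
orientation: [0.736, 0.676, 0.0, -0.0]
wrist_force: [-0.0, -0.5, -0.3]
gripper_width: -0.0
grip_force: 0.1
```

```bash
python3 meas.py 4
```

```text
t 13.65 push 0.02 sd 0.49 tx -0.067 ty -0.0001 z 0.0812
```

>>> {"name": "servo_tool", "arguments": {"increments": [[0,0,0,0.01,0.15,0,0],[0,0,0,0.03,0.3,0,0],[0,0,0,0.04,0.45,0,0],[0,0,0,0.04,0.45,0,0]]}}

```text
t: 14.15
position: [0.4756, -0.0605, 0.0812]
orientation: [0.736, 0.676, 0.0, -0.0]
wrist_force: [0.0, -0.4, 0.4]
gripper_width: -0.002
grip_force: 0.3
```

```bash
python3 meas.py 4
```

```text
t 14.35 push 0.47 sd 0.34 tx -0.0626 ty -0.0001 z 0.0812
```

>>> {"name": "servo_tool", "arguments": {"increments": [[0,0,0,0.01,0.15,0,0],[0,0,0,0.03,0.3,0,0],[0,0,0,0.04,0.45,0,0],[0,0,0,0.04,0.45,0,0]]}}

```text
t: 14.85
position: [0.476, -0.0565, 0.0812]
orientation: [0.736, 0.677, -0.0, 0.0]
wrist_force: [-1.5, -2.9, -0.4]
gripper_width: -0.002
grip_force: 2.0
```

```bash
python3 meas.py 4
```

```text
t 15.05 push 4.05 sd 0.22 tx -0.0585 ty -0.0001 z 0.0812
```

>>> {"name": "servo_tool", "arguments": {"increments": [[0,0,0,0.01,0.1,0,0],[0,0,0,0.02,0.2,0,0],[0,0,0,0.03,0.3,0,0],[0,0,0,0.03,0.3,0,0]]}}

```text
t: 15.55
position: [0.4762, -0.0536, 0.0812]
orientation: [0.736, 0.677, -0.0, 0.0]
wrist_force: [-0.8, -5.3, -0.0]
gripper_width: 0.004
grip_force: 2.8
```

```bash
python3 meas.py 4
```

```text
t 15.75 push 5.55 sd 0.58 tx -0.0556 ty -0.0002 z 0.0812
```

>>> {"name": "servo_tool", "arguments": {"increments": [[0,0,0,0.01,0.1,0,0],[0,0,0,0.02,0.2,0,0],[0,0,0,0.03,0.35,0,0],[0,0,0,0.03,0.35,0,0]]}}

```text
t: 16.25
position: [0.4765, -0.0506, 0.0812]
orientation: [0.736, 0.677, -0.001, 0.001]
wrist_force: [-2.3, -7.6, -0.1]
gripper_width: 0.003
grip_force: 3.8
```

```bash
python3 meas.py 5
```

```text
t 16.5 push 7.46 sd 0.62 tx -0.0526 ty -0.0002 z 0.0812
```

>>> {"name": "servo_tool", "arguments": {"increments": [[0,0,0,0.01,0.1,0,0],[0,0,0,0.02,0.2,0,0],[0,0,0,0.03,0.3,0,0],[0,0,0,0.03,0.4,0,0],[0,0,0,0.03,0.4,0,0]]}}

```text
t: 17.12
position: [0.4768, -0.0478, 0.0812]
orientation: [0.736, 0.677, -0.001, 0.001]
wrist_force: [-1.7, -11.8, -0.0]
gripper_width: 0.003
grip_force: 5.8
```

```bash
python3 meas.py 5
```

```text
t 17.38 push 11.7 sd 0.76 tx -0.0498 ty -0.0002 z 0.0812
```

>>> {"name": "servo_tool", "arguments": {"increments": [[0,0,0,0,0,0,0],[0,0,0,0,0,0,0],[0,0,0,0,0,0,0],[0,0,0,0,0,0,0],[0,0,0,0,0,0,0]]}}

```text
t: 18.0
position: [0.4768, -0.0478, 0.0812]
orientation: [0.736, 0.677, -0.001, 0.001]
wrist_force: [-1.2, -11.7, 0.2]
gripper_width: 0.001
grip_force: 5.8
```

```bash
python3 meas.py 14
```

```text
t 18.7 push 11.71 sd 0.34 tx -0.0498 ty -0.0002 z 0.0812
```

Held at 11.7 N for over a second. Easing back.

>>> {"name": "servo_tool", "arguments": {"increments": [[0,0,0,-0.03,-0.3,0,0],[0,0,0,-0.05,-0.6,0,0],[0,0,0,-0.08,-0.9,0,0],[0,0,0,-0.1,-1.2,0,0],[0,0,0,-0.13,-1.5,0,0]]}}

```text
t: 19.32
position: [0.4757, -0.0601, 0.0812]
orientation: [0.737, 0.676, 0.001, -0.001]
wrist_force: [-0.7, -0.5, -0.4]
gripper_width: 0.001
grip_force: 0.0
```

>>> {"name": "servo_tool", "arguments": {"increments": [[0,0,0,-0.04,-0.5,0,0],[0,0,0,-0.12,-1.5,0,0],[0,0,0,-0.25,-3,0,0],[0,0,0,-0.25,-3,3,0],[0,0,0,-0.25,-3,8,0]]}}

```text
t: 19.95
position: [0.4711, -0.0912, 0.1602]
orientation: [0.737, 0.676, -0.001, -0.002]
wrist_force: [1.2, 0.2, -0.2]
gripper_width: -0.002
grip_force: 0.0
```

```bash
cat > ver.py <<'E'
from h import *
from rig import *
x,y,th=.4808,.0018,1.4863;c_,s_=np.cos(th),np.sin(th)
def tf(P): P=P[:2]-[x,y]; return np.round([c_*P[0]+s_*P[1],-s_*P[0]+c_*P[1],],4)
im=[]
for n,X,Y in(("top",290,255),("scene",250,200)):
    c=cam(n)
    for k,z in(("pointer_line",.02),("mark_line",.028),("spring",.0544),("spring_end",.0544),("plate",.0544)):
        for m in mark_of(n,k)[:3 if 'spring' in k else 1]: print(n,k,round(m["conf"],2),np.round(m["at"],1),tf(at_z(c,m["at"],z)))
    im.append(cv2.resize(c["img"][Y:Y+75,X:X+50,::-1],(400,600),interpolation=cv2.INTER_CUBIC))
cv2.imwrite("pics/v1.png",np.hstack(im))
E
python3 ver.py
```

```text
top pointer_line 0.51 [316.9 281.7] [ 0.0126 -0.0614]
top mark_line 0.44 [314.4 280.2] [ 0.0183 -0.0635]
top spring 0.87 [287.  151.6] [ 0.1088 -0.3338]
top spring 0.7 [315.5 312. ] [0.0084 0.0038]
top spring 0.68 [305.  310.2] [0.0305 0.0025]
top spring_end 0.61 [371.4 199.3] [-0.0845 -0.2482]
top spring_end 0.58 [280.9 132.4] [ 0.1274 -0.3758]
top spring_end 0.54 [291.  306.6] [ 0.0604 -0.0016]
top plate 0.38 [291.4 306.6] [ 0.0595 -0.0017]
scene pointer_line 0.58 [272.3 194. ] [0.0553 0.0231]
scene mark_line 0.63 [284.1 230.6] [ 0.002  -0.0725]
scene spring 0.8 [427.9 283.9] [ 0.0839 -0.3557]
scene spring 0.64 [268.5 195.9] [ 0.0277 -0.001 ]
scene spring 0.58 [336.4 331.1] [-0.0925 -0.3039]
scene spring_end 0.69 [363.6 342.3] [-0.0762 -0.3486]
scene spring_end 0.61 [402.9 278.4] [ 0.0625 -0.3176]
scene spring_end 0.52 [315.5 322.8] [-0.1058 -0.2689]
scene plate 0.58 [278.6 188.1] [0.0563 0.0002]
```

View pics/v1.png

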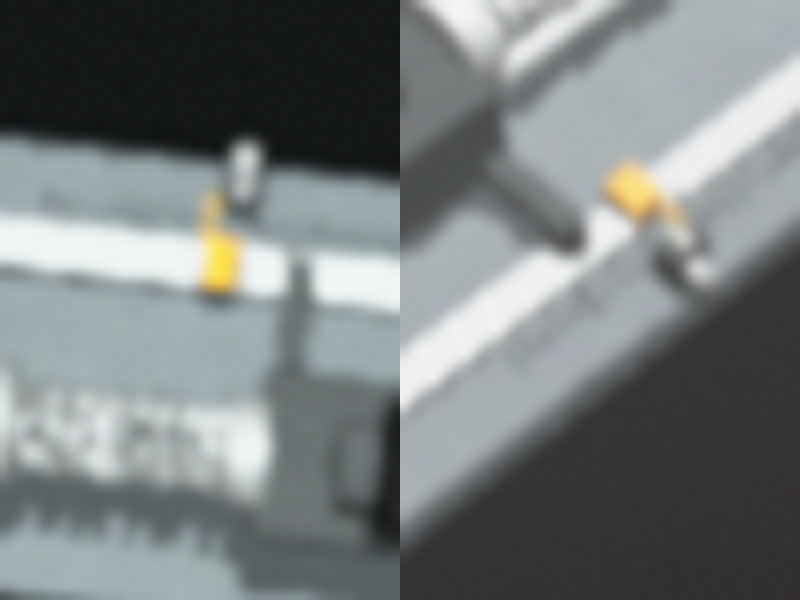

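```bash
cat >> h.py <<'E'
def tf(P):
    x,y,th=.4808,.0018,1.4863;c_,s_=np.cos(th),np.sin(th)
    P=P[:2]-[x,y]; return np.round([c_*P[0]+s_*P[1],-s_*P[0]+c_*P[1]],4)
E
python3 - <<'E'
from h import *
t=cam("top");s=cam("scene")
T=lambda a:(290+a[0]/8-.4,255+a[1]/8-.4)
for nm,p,z in(("needle tip",(212,197),.02),("body",(222,262),.026),("flag mid",(246,170),.03),("flag in",(241,205),.025),("flag out",(248,145),.03)): print(nm,tf(at_z(t,T(p),z)))
Sx=lambda a:(250+a[0]/8-.4,200+a[1]/8-.4)
for nm,p,z in(("body",(632,192),.026),("needle",(684,222),.02),("flag w",(685,235),.03),("flag out",(708,278),.03),("flag out",(708,278),.02)): print("s",nm,tf(at_z(s,Sx((p[0]-400,p[1])),z)))
E
```

```text
needle tip [ 0.015  -0.0665]
body [ 0.0103 -0.0491]
flag mid [ 0.0066 -0.0741]
flag in [ 0.0069 -0.0649]
flag out [ 0.0068 -0.0808]
s body [ 0.0074 -0.0502]
s needle [ 0.0129 -0.0628]
s flag w [ 0.0054 -0.0723]
s flag out [ 0.0002 -0.0862]
s flag out [ 0.005  -0.0801]
```

Top view: the needle tip (212,197) is about 8 mm on the plate side of the flag line (242,200), and the scene view agrees. The spring has sagged, so it goes in the dish. I'll pick it up now.

>>> {"name": "servo_tool", "arguments": {"increments": [[0,0,0,0.3,3,0,5.5],[0,0,0,0.6,6,0,5.5],[0,0,0,0.9,9,0,5.5],[0,0,0,1.2,12.2,-1,5.5],[0,0,0,1.2,12.2,-4,5.5]]}}

```text
t: 21.28
position: [0.4874, 0.0332, 0.1225]
orientation: [0.736, 0.678, 0.002, 0.002]
wrist_force: [-1.1, -0.4, -1.2]
gripper_width: 0.645
grip_force: 0.0
```

>>> {"name": "servo_tool", "arguments": {"increments": [[0,0,0,0,0,0,5.5],[0,0,0,0,0,-3,5.5],[0,0,0,0,0,-6,5.5],[0,0,0,0,0,-7.6,5.5],[0,0,0,0,0,-7.6,5.5]]}}

```text
t: 21.9
position: [0.4845, 0.031, 0.0447]
orientation: [0.737, 0.676, -0.001, -0.001]
wrist_force: [1.0, -0.5, 0.5]
gripper_width: 0.643
grip_force: 0.0
```

```bash
python3 meas.py 2
python3 - <<'E'
from h import *
c=cam("scene");cv2.imwrite("pics/p4.png",cv2.resize(c["img"][160:260,210:330,::-1],(720,600),interpolation=cv2.INTER_CUBIC))
E
```

```text
t 22.0 push 0.56 sd 0.41 tx 0.0296 ty -0.0025 z 0.0458
```

View pics/p4.png

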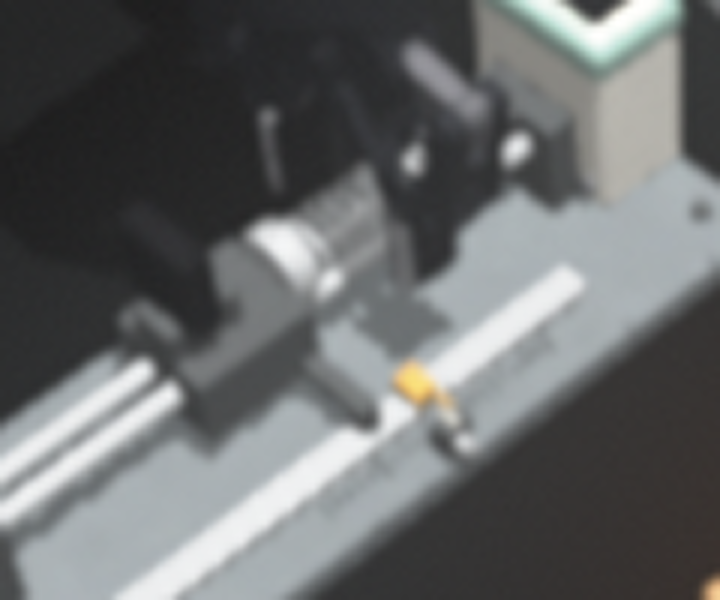

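The fingers straddle the spring on the rods, and its near end shows at (345,215). I'll correct 2 mm sideways, then close.

>>> {"name": "servo_tool", "arguments": {"increments": [[0,0,0,-0.25,0,-0.2,5.5],[0,0,0,-0.25,0,-0.2,3.5],[0,0,0,-0.25,0,-0.2,2.8],[0,0,0,-0.25,0,-0.2,2.2],[0,0,0,-0.25,0,-0.2,1.8]]}}

```text
t: 22.68
position: [0.4824, 0.0313, 0.0435]
orientation: [0.736, 0.676, -0.0, -0.0]
wrist_force: [-2.5, -0.1, 4.5]
gripper_width: 0.269
grip_force: 24.5
```

>>> {"name": "servo_tool", "arguments": {"increments": [[0,0,0,0,0,0,1.8],[0,0,0,0,0,0,1.8],[0,0,0,0,0,0.3,1.8],[0,0,0,0,0,1,1.8],[0,0,0,0,0,2,1.8]]}}

```text
t: 23.3
position: [0.4824, 0.0312, 0.0634]
orientation: [0.737, 0.676, -0.0, -0.0]
wrist_force: [0.4, 0.1, -0.3]
gripper_width: 0.266
grip_force: 24.6
```

>>> {"name": "servo_tool", "arguments": {"increments": [[0,0,0,0,0,2.5,1.8],[0,0,0,0,0,5,1.8],[0,0,0,0,0,7.2,1.8],[0,0,0,0.3,-3,7.5,1.8],[0,0,0,0.8,-8,7.5,1.8]]}}

```text
t: 23.92
position: [0.4917, -0.0487, 0.1399]
orientation: [0.735, 0.678, 0.001, 0.001]
wrist_force: [0.2, -0.0, 0.1]
gripper_width: 0.27
grip_force: 24.6
```

>>> {"name": "servo_tool", "arguments": {"increments": [[0,0,0,0.5,-5,0,1.8],[0,0,0,1,-10,0,1.8],[0,0,0,1.5,-15,0,1.8],[0,0,0,2,-20,0,1.8],[0,0,0,2.5,-25,0,1.8]]}}

```text
t: 24.55
position: [0.5159, -0.3006, 0.139]
orientation: [0.737, 0.676, 0.0, 0.001]
wrist_force: [0.1, 0.4, -0.3]
gripper_width: 0.268
grip_force: 24.6
```

>>> {"name": "servo_tool", "arguments": {"increments": [[0,0,0,0.3,-3,0,1.8],[0,0,0,0.3,-3,-2,1.8],[0,0,0,0.3,-3,-5,1.8],[0,0,0,0.3,-3,-7.5,1.8],[0,0,0,0.3,-3,-9,1.8]]}}

```text
t: 25.18
position: [0.5171, -0.3263, 0.0457]
orientation: [0.736, 0.677, -0.0, -0.002]
wrist_force: [1.2, 0.0, -0.7]
gripper_width: 0.266
grip_force: 24.6
```

Run:
```python
from h import *
print(get_state()["position"])
c=cam("scene")
for m in mark_of("scene","dish")[:1]: print(m["conf"],at_z(c,m["at"],0))
cv2.imwrite("pics/d1.png",c["img"][270:420,60:260,::-1].repeat(3,0).repeat(3,1))
```

```text
[ 0.5170606  -0.32630588  0.04574953]
0.62 [ 0.50687842 -0.32702051  0.        ]
```

>>> {"name": "servo_tool", "arguments": {"increments": [[0,0,0,0,-0.2,-1.2,1.8],[0,0,0,0,-0.3,-2.4,1.8],[0,0,0,0,-0.3,-3.3,1.8],[0,0,0,0,-0.3,-3.7,1.8],[0,0,0,0,-0.3,-3.7,1.8]]}}

```text
t: 25.9
position: [0.5184, -0.3316, 0.0108]
orientation: [0.737, 0.676, -0.0, -0.0]
wrist_force: [-0.1, 0.8, -0.5]
gripper_width: 0.273
grip_force: 24.6
```

>>> {"name": "servo_tool", "arguments": {"increments": [[0,0,0,0,0,-0.1,1.8],[0,0,0,0,0,-0.1,1.8]]}}

```text
t: 26.15
position: [0.5189, -0.3319, 0.0105]
orientation: [0.737, 0.676, 0.0, 0.0]
wrist_force: [0.1, 0.0, -1.0]
gripper_width: 0.272
grip_force: 24.6
```

>>> {"name": "servo_tool", "arguments": {"increments": [[0,0,0,0,0,-0.2,1.8],[0,0,0,0,0,-0.3,1.8],[0,0,0,0,0,-0.35,1.8],[0,0,0,0,0,-0.35,1.8]]}}

```text
t: 26.65
position: [0.5186, -0.3317, 0.0066]
orientation: [0.737, 0.676, -0.0, -0.0]
wrist_force: [0.6, 0.1, -0.4]
gripper_width: 0.269
grip_force: 24.6
```

>>> {"name": "servo_tool", "arguments": {"increments": [[0,0,0,0,0,-0.1,1.8],[0,0,0,0,0,-0.1,1.8]]}}

```text
t: 26.9
position: [0.5187, -0.3318, 0.0061]
orientation: [0.736, 0.676, -0.0, 0.0]
wrist_force: [-0.4, 0.1, 2.7]
gripper_width: 0.269
grip_force: 24.9
```

Contact with the floor. I'll release and rise.

>>> {"name": "servo_tool", "arguments": {"increments": [[0,0,0,0,0,0,2.6],[0,0,0,0,0,0,3.0],[0,0,0,0,0,0,3.6],[0,0,0,0,0,0,4.2],[0,0,0,0,0,0,4.2]]}}

```text
t: 27.52
position: [0.5186, -0.3317, 0.0056]
orientation: [0.737, 0.676, -0.0, -0.0]
wrist_force: [0.3, -0.5, 0.4]
gripper_width: 0.497
grip_force: 0.0
```

>>> {"name": "servo_tool", "arguments": {"increments": [[0,0,0,0,0,1,4.2],[0,0,0,0,0,4,4.2],[0,0,0,0,0,8,4.2],[0,0,0,0,0,13,4.2],[0,0,0,-5,0,18,4.2]]}}

```text
t: 28.15
position: [0.4769, -0.3328, 0.1834]
orientation: [0.736, 0.677, 0.001, 0.003]
wrist_force: [-0.2, -1.2, 1.0]
gripper_width: 0.491
grip_force: 0.0
```

>>> {"name": "servo_tool", "arguments": {"increments": [[0,0,0,-2,5,1,4.2],[0,0,0,-2,10,1,4.2],[0,0,0,-2,14,1,4.2],[0,0,0,-2,14,1,4.2]]}}

```text
t: 28.65
position: [0.454, -0.1895, 0.1905]
orientation: [0.735, 0.678, 0.0, 0.0]
wrist_force: [0.7, -1.1, 0.5]
gripper_width: 0.491
grip_force: 0.0
```

Run:
```python
from h import *
c=cam("top")
for k,z in(("spring",.017),("dish",0),("dropper",0),("dispenser",0),("reagent",0)):
    for m in mark_of("top",k)[:5]: print(k,round(m["conf"],2),at_z(c,m["at"],z).round(4))
s=cam("scene")
a=cv2.resize(c["img"][260:340,430:520,::-1],(400,400)); b=cv2.resize(s["img"][290:390,85:190,::-1],(400,400))
cv2.imwrite("pics/d2.png",np.hstack([a,b]))
```

```text
spring 0.62 [ 0.5225 -0.3301  0.017 ]
spring 0.6 [ 0.7697 -0.0952  0.017 ]
spring 0.54 [0.8356 0.0812 0.017 ]
dish 0.78 [ 0.5166 -0.3296  0.    ]
dropper 0.8 [ 0.6445 -0.3144  0.    ]
dispenser 0.95 [ 0.719  -0.2085  0.    ]
reagent 0.65 [0.7421 0.2199 0.    ]
```

View pics/d2.png

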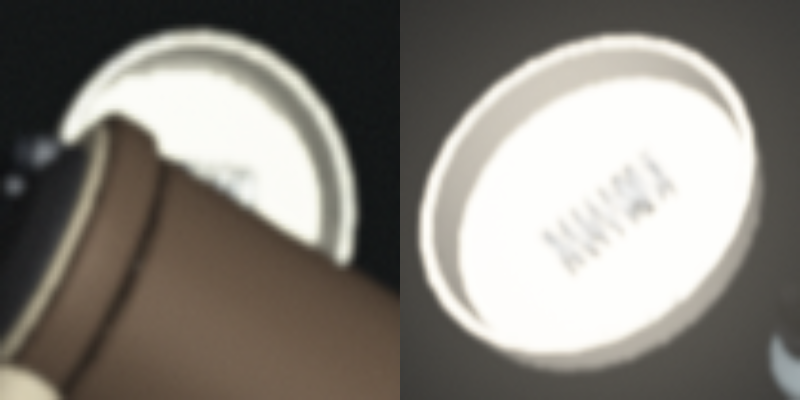

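The scene view shows the spring lying flat in the middle of the dish, around (610,215) in the crop. The bottles and dispenser head haven't moved, so I'll hand in.

```bash
python3 -c "
from rig import *
print(sign_off())"
```

```text
the job is handed in; nothing more can be done
None
```

I loaded the spring to about 11.7 N, held it for over a second and eased it back; the needle stood roughly 8 mm past the mark, so I laid the sagged spring flat in the round dish and handed the job in (the result was not reported).

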